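# Move a snapped-in voltage plug of a power supply to its other socket

### The arm

A 7-joint arm with a two-finger parallel gripper is mounted at the origin on the work surface. World frame = base frame: x ahead of the robot, y to its left, z up, the work surface at z = 0. Lengths are in mm, angles in degrees, forces in N, time in s.
With the tool pointing down it reaches from about 425 to 875 mm from the base axis. Payload 9.9 kg.
Tool frame: the origin (TCP) lies at the very end of the fingers, on their centre line; the grasp point (between the pads) lies tcp_to_grasp behind it (tcp_to_grasp is the distance from the TCP to the grasp point, in mm); z points along the fingers, y is the line along which they close (so a half turn about z gives the same grasp; the last joint's range is limited). The gripper opens to 85 mm and grips with 20 to 120 N. Pads are 22 mm wide; open, the fingers measure 114 mm over their backs; the gripper's body (76 mm by 85 mm) begins 54 mm behind the grasp point. The pads swing forward as they close: fully open they stand 13 mm farther back than shut.
Start: joints at [-79.916, 32.985, 1.427, 82.34, -0.859, 64.687, -3.237], TCP at [173.391, 652.353, 231.289] pointing down, gripper open.
Joint ranges: [-157.87, 157.87], [-19.46, 123.44], [-87.15, 90], [11.01, 140.99], [-62.26, 242.26], [9.8, 113.94], [-161.44, 161.44]. Speed limits (degrees/s): [127.2, 127.2, 172.46, 172.46, 180, 180, 180].

### API

Orientations are given as [roll, pitch, yaw] about the fixed x, y, z axes, in that order (R = Rz(yaw) Ry(pitch) Rx(roll)).
In Python, from station import * gives the robot as it stands. The module is installed in compiled form; this text tells all that it offers.
- The arm moves only by the shell command python3 -m crank 'ROWS' [FORCE]. ROWS is JSON, a list of rows, each a list of 3 entries, a list of its own where there are three numbers: the turn, a rotation vector about the tool's x, y, z scaled (see below), then the shift along the tool's x, y, z scaled (see below), then the opening, from 0 (shut) to 1 (fully open). A call has 1 to 12 rows; each row is the pose to reach, as a shift and turn from the pose commanded when the call began, along the tool's axes at that moment; what a row does not reach only later rows make up. The controller multiplies each number of a shift by 0.6 m and each number of a turn by 90 degrees. A row lasts 1/10 s, in which the tool goes at most 50 mm and 8.59 degrees, less where a joint would pass 70% of its speed; a pose out of reach is approached as far as the arm can. A call with a number of a shift or a turn outside -1 to 1 is refused whole. A call with a gripper value outside its range is refused whole. The fingers move at their own pace and stop on an object; FORCE is the grip in N (left out, the last holds). Time passes only in rows, so rows that repeat a pose let the fingers close. It gives the time, the measured TCP pose, the force, the opening and the grip force at its end, in the units of the state.
- get_obs(): the state, without advancing time (a new reading comes with each control period).
- get_image(name): name is "scene" or "top"; returns a dict with "color" (400x640x3 uint8, blue, green, red), "intrinsics" (3x3 intrinsics, pixels), "camera_from_world" (4x4, takes a point from world to camera coordinates). Camera axes: x right, y down, z forward; pixel columns grow to the right and rows downward; lengths in mm; the calibration is good to about 2 mm. A picture is of the moment at which its call begins. There is no depth.
- hand_in(): hands the job in; it is judged then, once.
The state is a dict: "clock": time; "joints": joint angles; "qvel": joint speeds; "tau": joint torques, N m; "tcp_pos": TCP position; "orientation": TCP orientation; "wrist_force": force on the tool from outside, world axes, zero at the start; "ft_torque": the same for the moment, N m; "opening": finger opening in mm; "grasp_force": force on a finger pad.
Only numpy, scipy, OpenCV 4.12 (cv2) and the standard library are available. Lean on these libraries where they do the work, as an engineer would, in place of code of your own. Each camera call takes 0.05 s, during which the arm holds its last target. There are 200 camera calls.

### The job

The computer power supply on the turntable is set for the wrong mains voltage. Pinch the two sprung tabs of its voltage plug together, draw the plug straight out of its socket and push it into the empty socket beside it until it is fully home and both catches have snapped out again, then let go. Be gentle: do not crush the tabs, do not tug at the plug while it is still caught and do not ram it in; leave everything else alone.

Things in the scene. Friction and masses are not known exactly. Their poses are not given: they have to be found in the camera images.
- plug: Voltage plug, ivory plastic, 65 g, the same either way round. Origin: centre of the underside of its collar (29 x 25 x 5 mm thick), which rests on the socket frame when home. z up out of the socket, y along the pinching line through its two side tabs, x across. Above the collar a grip block 18 (x) by 25 mm (y) with a flat top at z = 20 mm, between the tabs.
- plug_tip (a point): Lower end of the plug's shank, at z = -30 mm below its origin. The shank is 20 mm (x) by 25 mm (y); its last 6 mm taper by 3.5 mm (x) and 3 mm (y) on each side as a lead-in.
- tab_l (a joint): Sprung tab on the plug's +y side: 0 = fully out, 0.0055 m = pushed in to its stop; 2 N starts it, 5 N holds it at the stop. Upright plate 16 mm wide (x), outer face 21 mm from the plug's axis (42 mm over both tabs), upper edge at z = 18 mm. Its catch below the frame (flat top at z = -4.5 mm, sloped below down to z = -15 mm) reaches 26 mm out; it passes the frame once pushed in 4 mm.
- tab_r (a joint): The same tab on the plug's -y side.
- socket_a (a point): Socket that holds the plug at the start: centre of its opening, level with the top of its grey frame; axes as the power supply's. Opening 22.4 (x) by 44.4 mm (y), frame 3.5 mm thick, 34 by 60 mm outside, 2 mm above the panel. In either socket two sprung blades, 9 to 15 mm below its listed point, press on the shank's x faces with 2 N each: 3 N of drag, 4 to 9 N to push the taper past.
- socket_b (a point): Design position of the empty socket (same make, two pips), 38 mm from socket_a along the power supply's +x, at the same height. Its frame was refitted by hand on spacers: it is rigid, but truly sits 1 to 9 mm higher than this point and up to 5 mm off it along y, which is not measured and must be felt or seen. Plug home: collar down on that frame, y along this y, either way round.
- psu: Power supply: steel box, 180 mm (x) by 100 mm (y) by 120 mm tall, standing with its rear panel up, so that the panel (fan guard towards -x, mains inlet in the middle, the two voltage sockets towards +x) is its level top. Origin: centre of its underside. It is fixed to the turntable platter.
- platter (a joint): Turn of the platter about its upright axis from the start (rad, counter-clockwise from above). It turns freely on its bearing (friction about 0.04 N m), so any sideways push turns the power supply and the sockets.
- turntable: Brown bakelite turntable, 400 mm across, platter top 34 mm above the desk; origin: centre of its fixed base on the desk.
- joystick: Bystander on the platter: black joystick, base 85 by 85 mm, 112 mm tall.
- diskbox: Bystander on the platter: grey plastic floppy disk box, 62 by 105 by 100 mm tall.
- mouse: Bystander on the platter: boxy cream mouse, 60 by 98 by 33 mm.
- oscillator: Bystander on the platter: silver crystal oscillator can, 22 by 14 by 6.5 mm.
- screwdriver: Bystander on the desk: screwdriver lying flat.
- cleaner: Bystander on the desk: metal can, 52 mm across, 165 mm tall.
- mug: Bystander on the desk: white mug, 80 mm across, 92 mm tall.
Not all that is in view belongs to the job. What is meant by the plug is not green, and is the smaller of those in its own colour.

How it is judged (in metres and radians):
On the way:
1. the plug is drawn clear out of its first socket (z of plug in the frame of socket_a above 0.031 m), for 0.1 s.
At the end, for the whole second after the job is handed in: The plug is snapped home in the socket that was empty: its origin within 8 mm sideways of socket_b and 0 to 11 mm above it (the frame's own offset included), upright within 5 degrees, both tabs sprung out again under the frame (each within 1 mm of fully out), released and at rest (horizontal distance between plug and socket_b below 0.008 m and z of plug in the frame of socket_b between 0 and 0.011 m and angle between plug's own z axis and vertical below 0.09 rad and value of joint each of tab_l, tab_r below 0.001 m and linear speed of plug below 0.02 m/s); the robot touches nothing.
It fails at once if the plug is tugged, pressed or wrenched against the power supply with more than 30 N (contact force between plug and psu above 30 N).
It fails at once if the plug is squeezed by the fingers with more than 100 N in all (contact force between the fingers and plug above 100 N).
It fails at once if something on the turntable is tipped, pushed off or struck (height (world z) of any of joystick, diskbox, mouse, oscillator below 0.02 m or angle between any of joystick, diskbox, mouse, oscillator's own z axis and vertical above 0.35 rad or contact force between any of the fingers, the arm and joystick above 3 N or contact force between any of the fingers, the arm and diskbox above 3 N or contact force between any of the fingers, the arm and mouse above 3 N or contact force between any of the fingers, the arm and oscillator above 3 N).
It fails at once if something on the desk is displaced by more than 30 mm (distance of any of screwdriver, cleaner, mug from where it was at the start of the episode above 0.03 m).
It also fails if it takes over 58 s, if anything falls off the work surface, if the arm or the gripper's body presses on something with over 40 N, if the wrist force passes 120 N, or if a joint passes its speed limit or range.

## Working session

There is one attempt and no reset: what is moved stays moved. The work goes in short steps, Python scripts to look and compute and a shell command to move; the robot and the scene stay as the last step left them, time stands still between calls to the robot, and variables do not carry over. Pictures are saved under pics/ and viewed, at most 10 in all, crops included, and the job is handed in when it is done.

```bash
mkdir -p pics
python3 - <<'E'
from station import *
import cv2,numpy as np
o=get_obs();print(o)
for n in("scene","top"):
    i=get_image(n);cv2.imwrite(f"pics/{n}0.png",i["color"]);print(n,np.array(i["intrinsics"]).tolist(),np.round(i["camera_from_world"],4).tolist())
E
```

```text
{'clock': 0.0, 'joints': array([-79.91604198,  33.03341793,   1.42163865,  82.38630567,
        -0.85801911,  64.68684846,  -3.23499331]), 'qvel': array([ 0.12053776,  0.00471608, -0.0549981 , -0.01205682, -0.07946705,
        0.00934811, -0.15536089]), 'tau': array([ 8.81140368e-04, -7.65761733e+01,  2.25123927e+00, -2.85960925e+01,
        1.55463873e-02,  1.28078126e-02,  2.38453822e-06]), 'tcp_pos': array([173.26525626, 651.91186927, 230.43385231]), 'orientation': array([-1.79904126e+02,  5.32339784e-03,  1.65120965e+02]), 'wrist_force': array([ 0.49868672, -0.52584443,  0.40753868]), 'ft_torque': array([ 0.02277572, -0.04359588,  0.04115842]), 'grasp_force': 0.0, 'opening': 85.40109706638405}
scene [[373.9762623125586, 0.0, 320.5357675107982], [0.0, 373.9762623125586, 199.78533475589686], [0.0, 0.0, 1.0]] [[-0.8172, 0.5764, 0.0037, 387.8653], [0.3145, 0.4512, -0.8352, -49.0182], [-0.483, -0.6813, -0.55, 1430.2078], [0.0, 0.0, 0.0, 1.0]]
top [[422.05738372412225, 0.0, 319.00465211143296], [0.0, 422.05738372412225, 201.72532031218395], [0.0, 0.0, 1.0]] [[-0.0254, -0.9993, -0.0267, 50.2686], [-0.9853, 0.0295, -0.1681, 487.7944], [0.1687, 0.022, -0.9854, 1134.073], [0.0, 0.0, 0.0, 1.0]]
```

View pics/scene0.png

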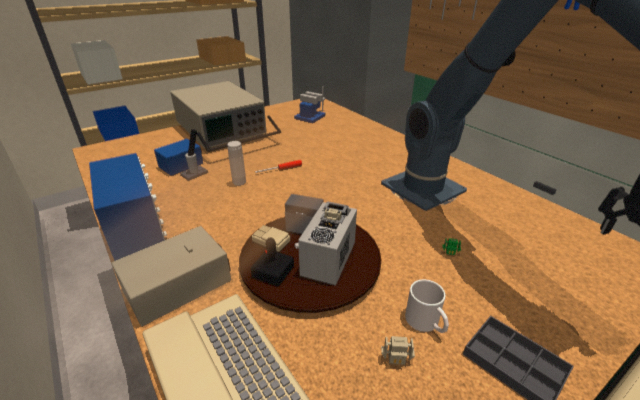

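View pics/top0.png

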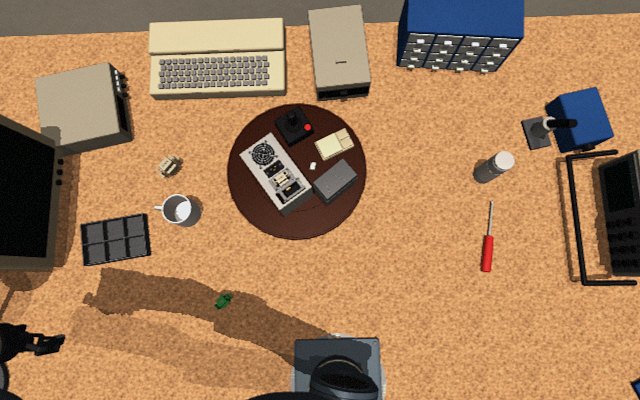

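The plug could be any of three things in the top view: the plug in the PSU at about (283,180), a larger ivory one on the desk at (170,165), or a green one at (223,299). By the description it is the one in the PSU, so I'll check that in a close crop.

Run:
```python
import cv2,numpy as np
t=cv2.imread("pics/top0.png")[125:225,235:335];s=cv2.imread("pics/scene0.png")[190:290,290:370]
cv2.imwrite("pics/c0.png",np.hstack([cv2.resize(t,(500,500),interpolation=2),np.zeros((500,10,3),np.uint8),cv2.resize(s[:,:56],(280,500),interpolation=2)]))
```

```text
(no output)
```

View pics/c0.png

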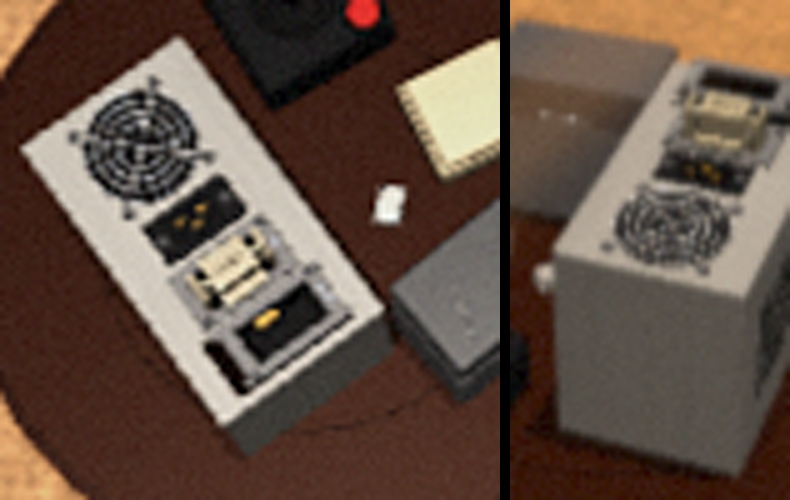

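```bash
cat > h.py <<'E'
from station import *
import cv2,numpy as np
from scipy.optimize import least_squares
def proj(im,P):
    M=np.array(im["camera_from_world"]);K=np.array(im["intrinsics"]);p=np.c_[P,np.ones(len(P))]@M[:3].T@K.T
    return p[:,:2]/p[:,2:]
def unproj(im,uv,z):
    M=np.array(im["camera_from_world"]);K=np.array(im["intrinsics"]);R=M[:3,:3];c=-R.T@M[:3,3]
    d=np.c_[uv,np.ones(len(uv))]@np.linalg.inv(K).T@R
    return c+d*((z-c[2])/d[:,2])[:,None]
def rect(w,h): return np.array([[-w,-h],[w,-h],[w,h],[-w,h]])/2
def Rz(a): return np.array([[np.cos(a),-np.sin(a)],[np.sin(a),np.cos(a)]])
E
python3 - <<'E'
from h import *
im=get_image("top")
c=np.array([[22,150],[228,428],[387,308],[180,38]])/5+[235,125]-.4  # (-,-),(+,-),(+,+),(-,+)
B=rect(180,100)
f=lambda p:(proj(im,np.c_[B@Rz(p[2]).T+p[:2],np.full(4,154)])-c).ravel()
W=unproj(im,c,154);a0=np.arctan2(*(W[1]-W[0])[[1,0]])
r=least_squares(f,[*W[:,:2].mean(0),a0]);p=r.x;print(p,np.degrees(p[2]),r.fun.round(2))
def loc(x,y,z): 
    w=unproj(im,np.array([[x,y]])/5+[235,125]-.4,z)[0,:2];return (Rz(p[2]).T@(w-p[:2])).round(1)
print("plug top",loc(231,258,176),"A frame corners",[loc(*q,156) for q in((168,278),(205,330),(262,218))],"B",[loc(*q,161) for q in((203,338),(238,382),(352,312),(320,272))])
np.save("p.npy",p)
acc=np.mean([get_image("top")["color"].astype(float) for _ in range(6)],0)
acs=np.mean([get_image("scene")["color"].astype(float) for _ in range(6)],0)
t=acc[165:215,260:310];s=acs[197:227,318:358]
cv2.imwrite("pics/c1.png",np.vstack([cv2.resize(t,(600,600),interpolation=2)]).clip(0,255))
cv2.imwrite("pics/c2.png",cv2.resize(s,(800,600),interpolation=2).clip(0,255))
E
```

```text
[554.32562161 144.05617131  -2.52315577] -144.56617694139734 [ 0.2   0.22 -0.09 -0.35 -0.05  0.1  -0.05  0.05]
plug top [26.6  1.4] A frame corners [array([ 10.4, -29.4]), array([ 43.6, -30.1]), array([14.1, 27.3])] B [array([ 47.5, -33.4]), array([ 76.4, -32.6]), array([82.2, 34.4]), array([55.8, 33.7])][ WARN:0@21.975] global loadsave.cpp:1063 imwrite_ Unsupported depth image for selected encoder is fallbacked to CV_8U.
```

View pics/c1.png

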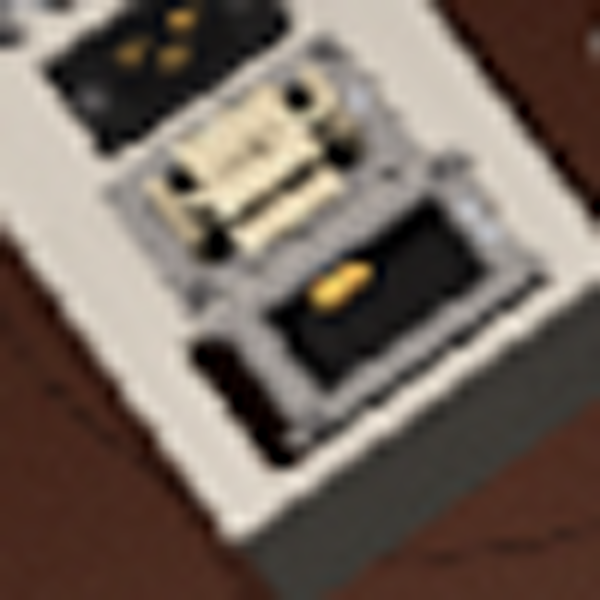

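View pics/c2.png

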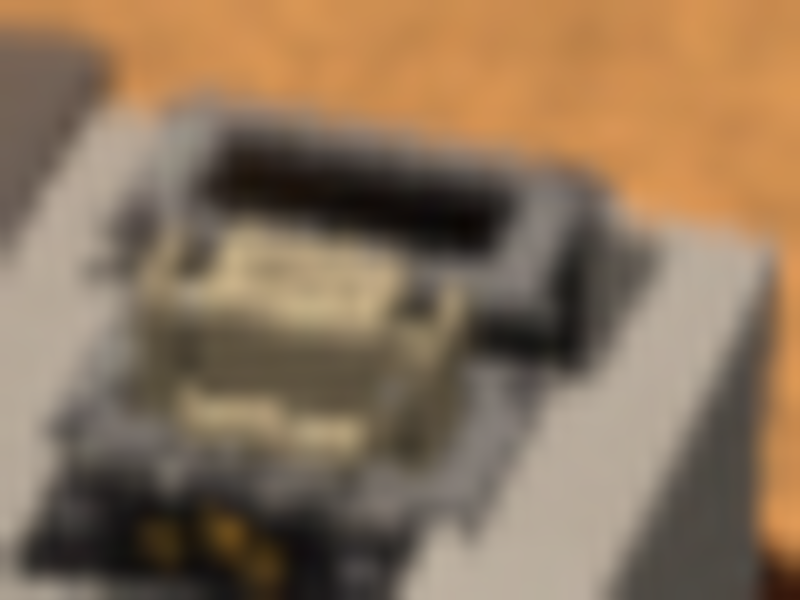

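c1 shows the plug seated in socket A, with its block top at about (250,153), and the raised socket B with its opening at about (375,295). c2 shows the same from the side. Next is a joint fit of both views.

```bash
cat > fit.py <<'E'
from h import *
T=get_image("top");S=get_image("scene");p0=np.load("p.npy")
t=lambda *q:np.array(q)/12+[260,165]-.46
s=lambda *q:np.array(q)/20+[318,197]-.475
t0=np.array([[22,150],[228,428],[387,308],[180,38]])/5+[235,125]-.4
tB=t([262,315],[325,388],[487,275],[432,200])
tA=t([108,190],[200,305],[430,165],[325,40])
tP=t([175,165],[215,215],[325,150],[285,90])
sP=s([380,325],[410,260],[235,225],[205,300])
sB=s([495,250],[515,190],[225,130])
sC=s([770,255])
def f(v):
    x,y,a,ax,ay,dy,h=v[:7];e=v[7:9];g=v[9:11]
    w=lambda L,z:np.c_[np.atleast_2d(L)@Rz(a).T+[x,y],np.full(len(np.atleast_2d(L)),z)]
    A=[ax,ay];Bo=rect(22.4,44.4)+[ax+38,ay+dy]
    r=[proj(T,w(rect(180,100),154))+g-t0,proj(T,w(Bo,156+h))+g-tB,proj(T,w(rect(34,60)+A,156))+g-tA,proj(T,w(rect(18,25)+A,176))+g-tP,
       proj(S,w(rect(18,25)+A,176))+e-sP,proj(S,w(Bo,156+h)[[0,1,2]])+e-sB,proj(S,w([90,-50],154))+e-sC]
    f.r=r
    return np.r_[np.vstack(r).ravel()/.4,e/.7,g/.7]
r=least_squares(f,[*p0,27,0,0,5,0,0,0,0],loss="soft_l1");v=r.x
print("x y yaw",v[:2].round(1),np.degrees(v[2]).round(2),"A",v[3:5].round(2),"dy h",v[5:7].round(2),"off",v[7:].round(2))
sd=np.sqrt(np.diag(np.linalg.inv(r.jac.T@r.jac)));print(sd.round(3))
for q in f.r:print(q.round(1).tolist())
A=Rz(v[2])@v[3:5]+v[:2];B=Rz(v[2])@(v[3:5]+[38,v[5]])+v[:2];print("plug",A,"B",B)
E
python3 fit.py
```

```text
x y yaw [553.1 144.7] -144.62 A [28.73 -1.08] dy h [4.09 8.15] off [ 0.56 -0.    0.23 -0.56]
[2.101 1.726 0.005 0.774 0.718 0.763 1.447 0.67  0.419 0.644 0.768]
[[0.2, 0.1], [-0.2, -0.4], [-0.1, 0.1], [-0.0, -0.0]]
[[0.1, 0.3], [0.1, 1.2], [0.8, 0.1], [0.1, -0.6]]
[[-0.6, 0.6], [-0.5, 1.5], [-0.5, -0.9], [0.3, -0.8]]
[[0.2, -0.7], [1.1, 0.7], [-0.0, 0.2], [-0.9, -0.4]]
[[-0.4, 0.6], [0.1, 0.1], [-0.0, 0.1], [-0.7, -0.0]]
[[-0.3, 1.1], [1.0, -0.3], [0.2, -0.3]]
[[0.1, -0.7]]
plug [529.00575426 128.96742372] B [500.3923039  103.62934232]
```

```bash
cat >> h.py <<'E'
def plan(target,yaw,o=None):
    from scipy.spatial.transform import Rotation as R
    o=o or get_obs();R0=R.from_euler("xyz",o["orientation"],degrees=True)
    d=R0.inv().apply(np.array(target)-o["tcp_pos"])/600
    t=(R0.inv()*R.from_euler("xyz",[180,0,yaw],degrees=True)).as_rotvec(degrees=True)/90
    print("at",o["tcp_pos"].round(1),o["orientation"].round(2),"t",o["clock"],"shift",d.round(4),"turn",t.round(4))
E
python3 - <<'E'
from h import *
import station;print([k for k in dir(station) if k[0]!='_']);print(globals().get("tcp_to_grasp"))
plan([529,129,230],100);plan([529,129,230],35.4)
E
```

```text
['PlanningError', 'get_image', 'get_obs', 'hand_in', 'tcp_to_grasp']
18.700000000000003
at [173.4 652.4 231.3] [180.    -0.   165.11] t 0.85 shift [-0.7969 -0.6907  0.0022] turn [-0.     -0.      0.7235]
at [173.4 652.4 231.3] [180.    -0.   165.11] t 0.85 shift [-0.7969 -0.6907  0.0022] turn [-0.     -0.      1.4413]
```

```bash
python3 -m crank '[[[0,0,0.72],[-0.797,-0.691,0],1],[[0,0,0.72],[-0.797,-0.691,0],1],[[0,0,0.72],[-0.797,-0.691,0],1],[[0,0,0.72],[-0.797,-0.691,0],1],[[0,0,0.72],[-0.797,-0.691,0],1],[[0,0,0.72],[-0.797,-0.691,0],1],[[0,0,0.72],[-0.797,-0.691,0],1],[[0,0,0.72],[-0.797,-0.691,0],1],[[0,0,0.72],[-0.797,-0.691,0],1],[[0,0,0.72],[-0.797,-0.691,0],1],[[0,0,0.72],[-0.797,-0.691,0],1],[[0,0,0.72],[-0.797,-0.691,0],1]]' 25; python3 -c "
from h import *
plan([529,129,215],35.4)"
```

```text
clock: 2.05
tcp_pos: [511.5, 154.4, 231.6]
orientation: [180.0, -0.0, 100.3]
wrist_force: [0.5, 1.5, 0.1]
opening: 85.4
grasp_force: 0.0
at [511.5 154.4 231.6] [ 1.7996e+02 -2.0000e-02  1.0034e+02] t 2.05 shift [-0.0469  0.0211  0.0277] turn [ 3.000e-04 -5.000e-04  7.216e-01]
```

```bash
python3 -m crank '[[[0,0,0.722],[-0.047,0.021,0.028],0.9],[[0,0,0.722],[-0.047,0.021,0.028],0.8],[[0,0,0.722],[-0.047,0.021,0.028],0.8],[[0,0,0.722],[-0.047,0.021,0.028],0.75],[[0,0,0.722],[-0.047,0.021,0.028],0.75],[[0,0,0.722],[-0.047,0.021,0.028],0.75],[[0,0,0.722],[-0.047,0.021,0.028],0.75],[[0,0,0.722],[-0.047,0.021,0.028],0.75],[[0,0,0.722],[-0.047,0.021,0.028],0.75],[[0,0,0.722],[-0.047,0.021,0.028],0.75]]'
python3 - <<'E'
from h import *
o=get_obs();plan([529,129,190],35.4)
T=get_image("top");S=get_image("scene")
tip=o["tcp_pos"];print(proj(T,[tip]),proj(S,[tip]),o["opening"])
t=T["color"][150:210,250:310];s=S["color"][170:245,300:375]
cv2.imwrite("pics/c3.png",np.hstack([cv2.resize(t,(400,400),interpolation=2),cv2.resize(s,(400,400),interpolation=2)]))
E
```

```text
clock: 3.05
tcp_pos: [528.0, 130.7, 214.5]
orientation: [180.0, -0.0, 35.5]
wrist_force: [0.6, 0.3, -0.5]
opening: 63.9
grasp_force: 0.0
at [528.  130.7 214.5] [179.99  -0.    35.51] t 3.05 shift [-0.0003  0.0033  0.0409] turn [ 0.0001 -0.      0.0012]
[[277.62507539 174.82442226]] [[333.1026952  198.56524063]] 63.86192592233585
```

View pics/c3.png

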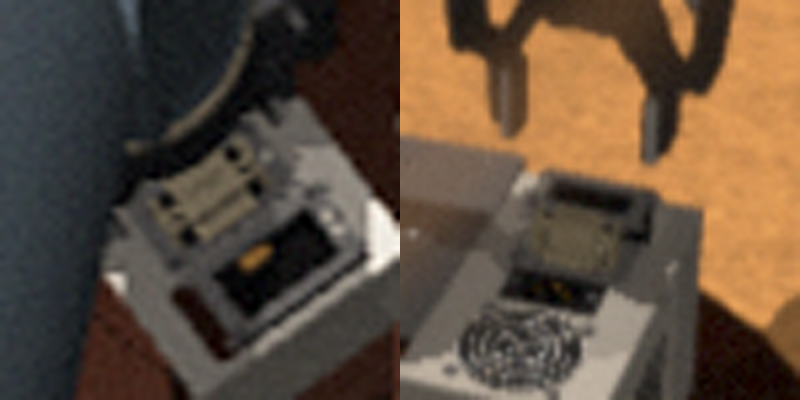

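The left half shows the fingers above the plug. The right half puts the finger midpoint at about (580,147), which agrees with the projected TCP within 1 px. Now I go down and close gently.

```bash
python3 -m crank '[[[0,0,0],[0,0.0033,0.03],0.75],[[0,0,0],[0,0.0033,0.06],0.7],[[0,0,0],[0,0.0033,0.075],0.7],[[0,0,0],[0,0.0033,0.085],0.65],[[0,0,0],[0,0.0033,0.085],0.6],[[0,0,0],[0,0.0033,0.085],0.6]]'
python3 - <<'E'
from h import *
o=get_obs();plan([529,129,190],35.4)
T=get_image("top");S=get_image("scene")
tip=o["tcp_pos"];print(proj(T,[tip]),proj(S,[tip]),o["opening"])
t=T["color"][150:210,250:310];s=S["color"][185:235,315:365]
cv2.imwrite("pics/c4.png",np.hstack([cv2.resize(t,(400,400),interpolation=2),cv2.resize(s,(400,400),interpolation=2)]))
E
```

```text
clock: 3.75
tcp_pos: [529.5, 128.9, 164.0]
orientation: [180.0, -0.0, 35.3]
wrist_force: [0.4, 0.1, -0.8]
opening: 51.5
grasp_force: 0.0
at [529.5 128.9 164. ] [ 1.7999e+02 -3.0000e-02  3.5340e+01] t 3.75 shift [-0.0005 -0.0006 -0.0434] turn [ 0.0002 -0.0004 -0.0006]
[[280.81538854 178.86203013]] [[331.82843748 214.30504288]] 51.54257943036728
```

View pics/c4.png

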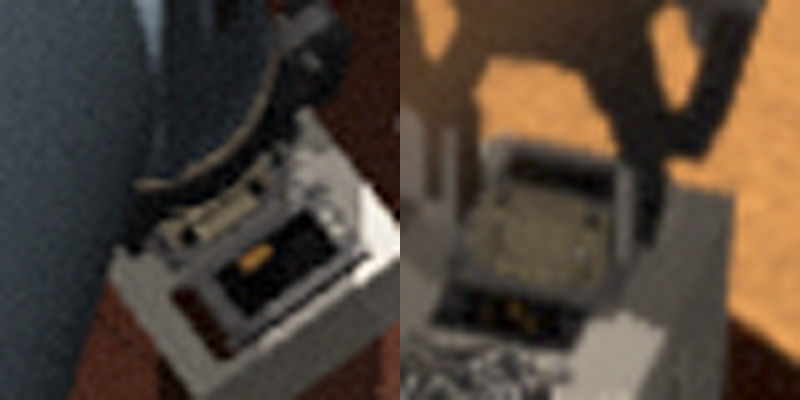

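The fingers straddle the plug, with the left one at about (465,240) and the right one at about (635,250). Closing.

```bash
python3 -m crank '[[[0,0,0],[0,0,0],0.55],[[0,0,0],[0,0,0],0.5],[[0,0,0],[0,0,0],0.45],[[0,0,0],[0,0,0],0.4],[[0,0,0],[0,0,0],0.35],[[0,0,0],[0,0,0],0.3],[[0,0,0],[0,0,0],0.3],[[0,0,0],[0,0,0],0.3]]' 25
```

```text
clock: 4.65
tcp_pos: [529.5, 129.0, 164.2]
orientation: [180.0, -0.1, 35.3]
wrist_force: [-0.9, 0.2, 8.5]
opening: 29.9
grasp_force: 24.2
```

```bash
python3 -m crank '[[[0,0,0],[0,0,-0.002],0.3],[[0,0,0],[0,0,-0.004],0.3],[[0,0,0],[0,0,-0.006],0.3],[[0,0,0],[0,0,-0.006],0.3]]'; python3 -m crank '[[[0,0,0],[0,0,-0.004],0.3],[[0,0,0],[0,0,-0.008],0.3]]'
```

```text
clock: 5.05
tcp_pos: [529.0, 129.1, 167.0]
orientation: [-180.0, 0.0, 35.3]
wrist_force: [0.6, 0.5, -1.3]
opening: 29.6
grasp_force: 25.2
clock: 5.25
tcp_pos: [529.0, 129.0, 171.9]
orientation: [-180.0, 0.0, 35.3]
wrist_force: [0.5, -0.4, -2.8]
opening: 29.4
grasp_force: 24.9
```

```bash
python3 -m crank '[[[0,0,0],[0,0,-0.01],0.3],[[0,0,0],[0,0,-0.02],0.3],[[0,0,0],[0,0,-0.03],0.3],[[0,0,0],[0,0,-0.04],0.3],[[0,0,0],[0,0,-0.05],0.3],[[0,0,0],[0,0,-0.06],0.3],[[0,0,0],[0,0,-0.07],0.3],[[0,0,0],[0,0,-0.07],0.3],[[0,0,0],[0,0,-0.07],0.3]]'
python3 - <<'E'
from h import *
o=get_obs();c=o["tcp_pos"];plan([500.4,103.6,c[2]],35.4)
T=get_image("top");S=get_image("scene");print(proj(S,[c,c-[0,0,8],c-[0,0,38]]).round(1).tolist())
t=T["color"][150:210,250:310];s=S["color"][180:240,310:370]
cv2.imwrite("pics/c5.png",np.hstack([cv2.resize(t,(400,400),interpolation=2),cv2.resize(s,(400,400),interpolation=2)]))
E
```

```text
clock: 6.15
tcp_pos: [529.1, 129.0, 213.9]
orientation: [-180.0, -0.0, 35.3]
wrist_force: [0.7, -0.2, -0.1]
opening: 29.8
grasp_force: 25.2
at [529.1 129.  213.9] [-1.7999e+02 -1.0000e-02  3.5350e+01] t 6.15 shift [-0.0635  0.0069 -0.    ] turn [-0.0001 -0.0001 -0.0006]
[[332.4, 198.6], [332.3, 201.2], [332.1, 210.6]]
```

View pics/c5.png

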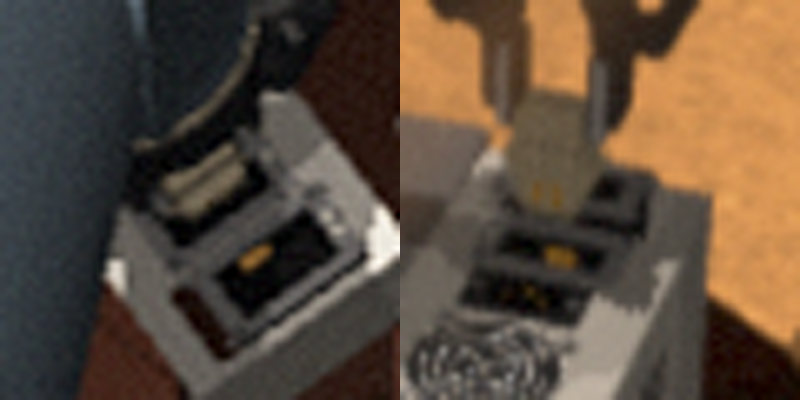

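The plug is out (scene half, about (550,150)). I'll lift it out of the line of sight and take one sharp look at both openings.

```bash
python3 -m crank '[[[0,0,0],[0,0,-0.04],0.3],[[0,0,0],[0,0,-0.08],0.3],[[0,0,0],[0,0,-0.1],0.3],[[0,0,0],[0,0,-0.1],0.3]]'
python3 - <<'E'
from h import *
g=lambda n:np.mean([get_image(n)["color"].astype(float) for _ in range(8)],0)
t=g("top")[170:210,262:302];s=g("scene")[197:237,318:358]
i=np.hstack([cv2.resize(t,(400,400),interpolation=4),cv2.resize(s,(400,400),interpolation=4)])
cv2.imwrite("pics/c6.png",(i*1.6).clip(0,255).astype(np.uint8))
E
```

```text
clock: 6.65
tcp_pos: [529.9, 129.0, 274.9]
orientation: [180.0, -0.1, 35.3]
wrist_force: [-0.3, -0.5, -1.1]
opening: 29.7
grasp_force: 25.2
```

View pics/c6.png

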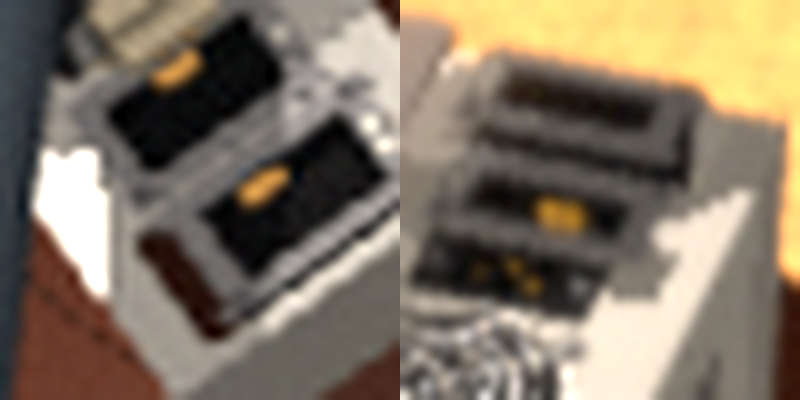

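c6 shows both openings clearly. In the top half A's corners are at (107,112), (155,172), (285,75) and (235,15), and B's at (205,212), (255,275), (387,172) and (345,115). The scene half shows B raised. Refitting.

```bash
cat > fit2.py <<'E'
from h import *
T=get_image("top");S=get_image("scene");p0=np.load("p.npy")
t=lambda *q:np.array(q)/10+[262,170]-.45
s=lambda *q:(np.array(q)-[400,0])/10+[318,197]-.45
t0=np.array([[22,150],[228,428],[387,308],[180,38]])/5+[235,125]-.4
tA=t([107,112],[155,172],[285,75],[235,15]);tB=t([205,212],[255,275],[387,172],[345,115])
sA=s([605,262],[635,210],[475,180]);sB=s([645,128],[660,98],[515,75],[500,98]);sC=s([785,123])
def f(v):
    x,y,a,ax,ay,dy,h=v[:7];e=v[7:9];g=v[9:11]
    w=lambda L,z:np.c_[np.atleast_2d(L)@Rz(a).T+[x,y],np.full(len(np.atleast_2d(L)),z)]
    o=rect(22.4,44.4);Ao=o+[ax,ay];Bo=o+[ax+38,ay+dy]
    r=[proj(T,w(rect(180,100),154))+g-t0,proj(T,w(Bo,156+h))+g-tB,proj(T,w(Ao,156))+g-tA,
       proj(S,w(Ao,156)[:3])+e-sA,proj(S,w(Bo,156+h))+e-sB,proj(S,w([90,-50],154))+e-sC]
    f.r=r
    return np.r_[np.vstack(r).ravel()/.5,e/.7,g/.7]
for use in(0,1):
    r=least_squares(f,[*p0,27,0,0,5,0,0,0,0],loss="soft_l1");v=r.x
    print("x y yaw",v[:2].round(1),np.degrees(v[2]).round(2),"A",v[3:5].round(2),"dy h",v[5:7].round(2),"off",v[7:].round(2))
    break
sd=np.sqrt(np.diag(np.linalg.inv(r.jac.T@r.jac)));print(sd.round(2))
for q in f.r:print(q.round(1).tolist())
print("A",Rz(v[2])@v[3:5]+v[:2],"A->B",Rz(v[2])@[38,v[5]])
plan(np.array([529.2,129,274])+[*(Rz(v[2])@[38,v[5]]),-56],35.4)
E
python3 fit2.py
```

```text
x y yaw [553.9 145.4] -144.49 A [27.77 -0.34] dy h [ 3.51 11.76] off [ 0.5   1.    0.56 -0.11]
[1.82 2.31 0.01 1.   0.98 1.09 2.1  0.63 0.61 0.87 0.63]
[[0.2, 0.3], [-0.0, -0.3], [-0.0, 0.1], [-0.1, 0.1]]
[[-0.9, -0.2], [-0.6, 0.5], [0.5, 0.2], [-0.6, -1.0]]
[[-0.4, -0.2], [-0.1, 0.7], [1.0, 0.0], [0.8, -0.8]]
[[0.6, -0.7], [0.0, -0.2], [0.4, -0.4]]
[[-0.4, 1.0], [0.4, -0.4], [-0.4, -1.1], [-1.5, 0.9]]
[[-0.2, 0.9]]
A [531.09965565 129.56430112] A->B [-28.89131102 -24.93283797]
at [529.2 128.9 273.9] [180.    -0.    35.33] t 7.55 shift [-0.0632  0.006   0.0932] turn [ 0.     -0.     -0.0008]
```

```bash
python3 -m crank '[[[0,0,0],[-0.0633,0.0062,0],0.3],[[0,0,0],[-0.0633,0.0062,0.04],0.3],[[0,0,0],[-0.0633,0.0062,0.08],0.3],[[0,0,0],[-0.0633,0.0062,0.105],0.3],[[0,0,0],[-0.0633,0.0062,0.11],0.3],[[0,0,0],[-0.0633,0.0062,0.11],0.3],[[0,0,0],[-0.0633,0.0062,0.11],0.3]]'
python3 -m crank '[[[0,0,0],[0,0,0.004],0.3],[[0,0,0],[0,0,0.008],0.3],[[0,0,0],[0,0,0.012],0.3],[[0,0,0],[0,0,0.012],0.3]]'
```

```text
clock: 8.25
tcp_pos: [500.9, 103.9, 208.7]
orientation: [180.0, -0.1, 35.3]
wrist_force: [-0.3, -0.1, -0.3]
opening: 29.5
grasp_force: 25.2
clock: 8.65
tcp_pos: [500.1, 104.0, 200.5]
orientation: [-180.0, 0.0, 35.3]
wrist_force: [0.2, -0.0, 0.2]
opening: 29.5
grasp_force: 25.2
```

```bash
for k in 1 2 3; do python3 -m crank '[[[0,0,0],[0,0,0.003],0.3],[[0,0,0],[0,0,0.005],0.3],[[0,0,0],[0,0,0.005],0.3]]' | grep -E 'tcp|wrist|opening'; done
```

```text
tcp_pos: [500.2, 103.9, 197.5]
wrist_force: [0.1, -0.1, -0.9]
opening: 29.5
tcp_pos: [500.2, 103.9, 194.5]
wrist_force: [0.0, -0.1, -0.8]
opening: 29.7
tcp_pos: [500.2, 103.9, 191.5]
wrist_force: [0.1, 0.2, -1.3]
opening: 29.5
```

```bash
for k in 1 2 3; do python3 -m crank '[[[0,0,0],[0,0,0.002],0.3],[[0,0,0],[0,0,0.004],0.3],[[0,0,0],[0,0,0.004],0.3]]' | grep -E 'tcp|wrist|opening'; done
```

```text
tcp_pos: [500.2, 103.9, 189.1]
wrist_force: [0.2, 0.7, -0.5]
opening: 29.9
tcp_pos: [500.2, 103.9, 186.7]
wrist_force: [-0.5, -0.5, 0.2]
opening: 29.8
tcp_pos: [500.2, 103.9, 184.3]
wrist_force: [0.4, 0.0, -0.5]
opening: 29.4
```

```bash
for k in 1 2 3; do python3 -m crank '[[[0,0,0],[0,0,0.0015],0.3],[[0,0,0],[0,0,0.003],0.3],[[0,0,0],[0,0,0.003],0.3]]' | grep -E 'tcp|wrist|opening'; done
```

```text
tcp_pos: [500.2, 103.9, 182.6]
wrist_force: [-0.4, 0.8, -0.5]
opening: 29.8
tcp_pos: [500.4, 104.0, 180.8]
wrist_force: [0.2, -1.4, 0.1]
opening: 29.8
tcp_pos: [500.4, 103.9, 179.2]
wrist_force: [0.9, -0.3, 1.0]
opening: 29.8
```

```bash
for k in 1 2 ; do python3 -m crank '[[[0,0,0],[0,0,0.0015],0.3],[[0,0,0],[0,0,0.003],0.3],[[0,0,0],[0,0,0.003],0.3]]' | grep -E 'tcp|wrist|opening'; done
```

```text
tcp_pos: [500.3, 103.9, 177.2]
wrist_force: [-0.2, -0.1, 1.8]
opening: 29.8
tcp_pos: [500.1, 103.9, 175.2]
wrist_force: [0.5, 0.1, -0.9]
opening: 29.5
```

```bash
for k in 1 2 3 ; do python3 -m crank '[[[0,0,0],[0,0,0.001],0.3],[[0,0,0],[0,0,0.002],0.3],[[0,0,0],[0,0,0.002],0.3]]' | grep -E 'tcp|wrist|opening'; done
```

```text
tcp_pos: [500.2, 104.0, 174.1]
wrist_force: [0.2, -0.2, -0.1]
opening: 29.7
tcp_pos: [500.2, 103.9, 173.0]
wrist_force: [0.3, 0.7, -0.5]
opening: 29.7
tcp_pos: [500.4, 104.0, 172.3]
wrist_force: [-0.8, 0.5, 6.2]
opening: 29.4
```

```bash
for k in 1 2 ; do python3 -m crank '[[[0,0,0],[0,0,0.001],0.3],[[0,0,0],[0,0,0.001],0.3],[[0,0,0],[0,0,0.001],0.3]]' | grep -E 'tcp|wrist|opening'; done
```

```text
tcp_pos: [500.5, 103.9, 172.2]
wrist_force: [-4.0, 0.4, 13.7]
opening: 29.6
tcp_pos: [500.5, 103.9, 172.0]
wrist_force: [-5.6, 0.3, 20.2]
opening: 29.5
```

Rigid stop at plug z ≈ 164, about 8 mm above the design height, which agrees with the vision fit. I'll ease off the preload and open slowly.

```bash
python3 -m crank '[[[0,0,0],[0,0,-0.001],0.3],[[0,0,0],[0,0,-0.0015],0.3],[[0,0,0],[0,0,-0.0015],0.3]]';python3 -m crank '[[[0,0,0],[0,0,0],0.38],[[0,0,0],[0,0,0],0.42],[[0,0,0],[0,0,0],0.46],[[0,0,0],[0,0,0],0.5],[[0,0,0],[0,0,0],0.54],[[0,0,0],[0,0,0],0.6],[[0,0,0],[0,0,0],0.65],[[0,0,0],[0,0,0],0.7],[[0,0,0],[0,0,0],0.7]]'
python3 - <<'E'
from h import *
T=get_image("top");S=get_image("scene")
g=lambda n:np.mean([get_image(n)["color"].astype(float) for _ in range(4)],0)
np.save("g.npy",np.stack([g("top"),g("scene")]))
E
```

```text
clock: 13.75
tcp_pos: [500.4, 104.0, 172.2]
orientation: [-180.0, -0.0, 35.3]
wrist_force: [-1.9, 0.1, 9.0]
opening: 29.6
grasp_force: 26.9
clock: 14.65
tcp_pos: [500.3, 103.9, 171.6]
orientation: [-180.0, 0.0, 35.3]
wrist_force: [0.2, 0.9, 0.1]
opening: 59.6
grasp_force: 0.0
```

```bash
python3 -m crank '[[[0,0,0],[0,0,-0.01],0.75],[[0,0,0],[0,0,-0.04],0.8],[[0,0,0],[0,0,-0.1],0.8],[[0,0,0],[0,0,-0.17],0.8],[[0,0,0],[0,0,-0.2],0.8],[[0,0,0],[0,0,-0.2],0.8]]'
python3 - <<'E'
from h import *
g=lambda n:np.mean([get_image(n)["color"].astype(float) for _ in range(8)],0)
t=g("top")[165:215,260:310];s=g("scene")[185:235,315:365]
i=np.hstack([cv2.resize(t,(400,400),interpolation=4),cv2.resize(s,(400,400),interpolation=4)])
cv2.imwrite("pics/c7.png",(i*1.5).clip(0,255).astype(np.uint8))
T=get_image("top");S=get_image("scene")
B=np.array([500.3,104,164.3]);a=np.radians(-144.6)
for h in (0,8.3):
  P=np.c_[rect(18,25)@Rz(a).T+B[:2],np.full(4,156+h+20)]
  print(h,((proj(T,P)+[.5,0]-[260,165])*8+4).round().tolist(),((proj(S,P)+[.5,.5]-[315,185])*8+[404,4]).round().tolist())
E
```

```text
clock: 15.75
tcp_pos: [501.7, 103.8, 294.6]
orientation: [179.9, -0.3, 35.3]
wrist_force: [0.9, -0.7, -0.0]
opening: 68.1
grasp_force: 0.0
0 [[201.0, 197.0], [236.0, 242.0], [301.0, 194.0], [266.0, 149.0]] [[596.0, 171.0], [611.0, 144.0], [542.0, 130.0], [525.0, 157.0]]
8.3 [[199.0, 192.0], [233.0, 237.0], [298.0, 189.0], [264.0, 144.0]] [[596.0, 151.0], [612.0, 123.0], [542.0, 110.0], [526.0, 137.0]]
```

View pics/c7.png

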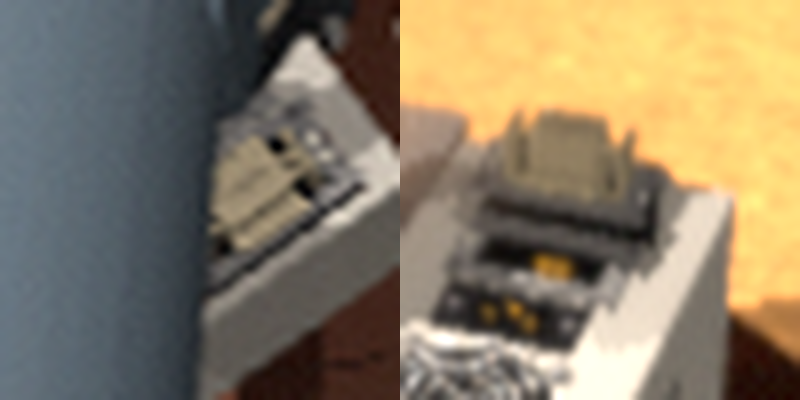

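c7 shows the plug sitting flat on the raised frame of socket B. Its block top is where the model puts it for an 8 mm raised frame. The tabs span about 120 px, from (510,140) to (632,140), which matches both being fully out at 42 mm. The robot is clear.

```bash
python3 -c "
from station import *
print(hand_in())"
```

```text
the job is handed in; nothing more can be done
None
```

I moved the plug from its first socket to the empty one and handed the job in at about 16 s. It went in to a firm stop about 8 mm above the design height, with a peak wrist force of about 20 N. The last picture shows it seated with both tabs out and the robot clear; the hand-in gave no verdict.

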